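# Pile the chocolate boxes on the counter stand and lock the keeper arm

## Robot

A 6-joint arm with a two-finger parallel gripper is mounted at the origin on the work surface. World frame = base frame: x ahead of the robot, y to its left, z up, the work surface at z = 0. Lengths are in m, angles in rad, forces in N, time in s.
With the tool pointing down it reaches from about 0.25 to 0.8 m from the base axis. Payload 3.9 kg.
Tool frame: the origin (TCP) lies at the very end of the fingers, on their centre line; the grasp point (between the pads) lies 19 mm behind it; z points along the fingers, y is the line along which they close (so a half turn about z gives the same grasp; the last joint's range is limited). The gripper opens to 85 mm and grips with 20 to 120 N. Pads are 22 mm wide; open, the fingers measure 114 mm over their backs; the gripper's body (76 mm by 85 mm) begins 54 mm behind the grasp point. The pads swing forward as they close: fully open they stand 13 mm farther back than shut.
Start: joints at [1.344, 0.26, -0.138, 1.173, 0, 1.571], TCP at [0.118, 0.512, 0.231] pointing down, gripper open.
Joint ranges: [-2.78, 2.78], [-0.83, 1.72], [-1.28, 1.37], [-1.9, 2.12], [-1.57, 1.48], [-3.14, 3.14]. Speed limits (rad/s): [2.57, 2.57, 3.14, 3.14, 3.14, 3.14].

## Interface

Orientations are given as a 3x3 rotation matrix whose columns are the frame's x, y, z axes.
In Python, from workcell import robot gives the robot as it stands. The module is installed in compiled form; this text tells all that it offers.
- The arm moves only by the shell command python3 -m pendant 'ROWS' [FORCE]. ROWS is JSON, a list of rows, each an object with "claw": the opening, from -1 (shut) to 1 (fully open); "offset": the shift along the world's x, y, z each as a share of 20 mm, from -1 to 1, a list of three; "rot": the turn, a rotation vector about the world's x, y, z each as a share of 5 degrees, from -1 to 1, a list of three. In form: [{"claw": claw, "offset": [x, y, z], "rot": [wx, wy, wz]}, ...]. A call has exactly 8 rows; each row shifts and turns the commanded pose from where the row before left it; what a row does not reach is not made up. A row lasts 1/8 s, in which the tool goes at most 62.5 mm and 10.7 degrees, less where a joint would pass 70% of its speed; a pose out of reach is approached as far as the arm can. A call with a number of a shift or a turn outside -1 to 1 is refused whole. A call with a gripper value outside its range is refused whole. The fingers move at their own pace and stop on an object; FORCE is the grip in N (left out, the last holds). Time passes only in rows, so rows that do not move let the fingers close, or fill a call up. It gives the time, the measured TCP pose, the force, the opening and the grip force at its end, in the units of the state.
- robot.get_obs(): the state, without advancing time (a new reading comes with each control period).
- robot.grab_frame(name): name is "scene" or "top" or "wrist"; returns (picture, depth): 384x512x3 uint8, red, green, blue; 384x512 float32, m along the optical axis (not along the pixel's ray), 0 where there is no reading.
- robot.camera_info(name): a dict with "fovy" (degrees; the focal length in pixels is half the picture's height over the tangent of half this angle, whatever the lens; pixels are square), "cx", "cy" (the principal point, pixels), "extrinsics" (4x4, takes a point from world to camera coordinates). Camera axes: x right, y up, looking along -z (the intrinsics and any distortion apply to the point x, -y, -z); pixel columns grow to the right and rows downward; lengths in m; the calibration is good to about 2 mm. A picture is of the moment at which its call begins: read the wrist's pose just before it. camera_info takes no time and is no camera call; for the wrist camera it gives the pose at the moment of the call.
- robot.sign_off(): hands the job in; it is judged then, once.
The state is a dict: "time": time; "q": joint angles; "qd": joint speeds; "joint_efforts": joint torques, N m; "eef_pos": TCP position; "eef_rot": TCP orientation; "force": force on the tool from outside, world axes, zero at the start; "moment": the same for the moment, N m; "opening": finger opening in m; "finger_force": force on a finger pad.
Only numpy, scipy, OpenCV 4.12 (cv2) and the standard library are available. Lean on these libraries where they do the work, as an engineer would, in place of code of your own. Each camera call takes 0.05 s, during which the arm holds its last target. There are 200 camera calls.

## Task

Take the pink and the cream chocolate box off the sloping rack and pile them squarely on the brown box that lies on the black display stand, pink first and cream on top, setting each down gently without dropping it or shifting the brown box. Then swing the brass keeper arm over the pile until the red line on its collar meets the red line on the post. Leave the blue box and the other things on the counter where they are.

Things in the scene. Friction and masses are not known exactly. Their poses are not given: they have to be found in the camera images.
- pink_box: Flat rigid pink box with a gold band, 110 x 56 x 18 mm (x long, y wide, z thick), about 130 g. Origin: centre of its underside; z is the normal of its top. It starts in one of three bays of the sloping rack, so its z axis leans 30 degrees towards the robot side and its x axis points up the slope
- cream_box: Flat rigid cream box with a brown band, same size, weight, origin and axes as the pink box, in another bay of the rack
- blue_box: Flat rigid blue box with a gold band, same size and axes, in the remaining bay of the rack. A bystander: leave it there
- brown_box: Flat rigid dark brown box with a gold band, same size, lying level on the seat of the stand, within about 6 mm of its middle, x along the stand's x (to about 3 degrees), origin at the centre of its underside. Loose: it is the bottom of the pile
- rack: Fixed aluminium rack, 310 mm wide (y), 120 mm deep (x), origin on the counter. Its deck slopes down to -x (the robot's side) at 30 degrees, edges 23 and 88 mm high; a lip 10 mm proud of the deck along the lower edge stops the boxes. Three bays 100 mm apart in y (44 mm between neighbouring boxes), no dividers, open above
- stand: Fixed black stand, base 190 x 100 x 12 mm (x -72 to +118 mm). Origin: on the counter under the seat of the pile; x points to a steel post 92 mm from the origin. On the post turns a brass collar, 44 mm across, 70 to 88 mm above the counter; the post's cap above it is 95 mm high and has a red line pointing to the pile (-x)
- collar_axis (a point): Point on the vertical axis of the collar (and post), 106 mm above the counter, level with the point on the arm's knob
- keeper_knob (a point): Centre of the white upright knob on the brass keeper arm: 14 mm across, 84 to 116 mm above the counter (point at 106 mm), 78 mm from the collar's axis. The arm under it is 16 mm wide, lies 76 to 84 mm above the counter and reaches 98 mm from the axis; a pile of three boxes on the stand is 66 mm high and passes under it
- collar (a joint): Angle of collar and keeper arm about the vertical (rad), counterclockwise from above positive. 0 is the locked mark: arm over the pile (along the stand's -x), red lines on collar and post cap meet. At -1.57 the arm points along the stand's +y. Starts between -2.2 and -1.5. Stops at -2.6 and +0.5, none at the mark. Stays where left; friction about 1 N at the knob
- ribbon_spool: Red plastic ribbon spool, 60 mm across, 36 mm high, origin at the centre of its underside. Bystander
- sprinkle_jar: Amber jar, 64 mm across, 100 mm high, brass lid, origin at the centre of its underside. Bystander
Not all that is in view belongs to the job. Of the things like the brown_box, leave any that is green or turquoise; of the rest the larger one is meant.

How it is judged:
On the way, in this order (a step that is already met when the one before it is completed fails the run):
1. the pink box lies square on the brown box, released (horizontal distance between pink_box and brown_box below 0.007 m and z of pink_box in the frame of brown_box between 0.0155 and 0.0205 m and angle between the x axis of pink_box and the x axis of brown_box, either way round below 0.1 rad and angle between pink_box's own z axis and vertical below 0.06 rad and contact force between the fingers and pink_box below 0.3 N and linear speed of pink_box below 0.03 m/s), for 0.2 s.
2. the cream box lies square on the pink box, released (all of step 1 and horizontal distance between cream_box and pink_box below 0.007 m and z of cream_box in the frame of pink_box between 0.0155 and 0.0205 m and angle between the x axis of cream_box and the x axis of pink_box, either way round below 0.1 rad and angle between cream_box's own z axis and vertical below 0.06 rad and contact force between the fingers and cream_box below 0.3 N and linear speed of cream_box below 0.03 m/s), for 0.2 s.
3. the keeper arm stands at its locked mark (value of joint collar between -0.12 and 0.12 rad), for 0.2 s.
At the end, for the whole second after the job is handed in: Pink box on the brown box and cream box on the pink box, each flat, within 7 mm and 0.10 rad of the one below, released and at rest; the brown box within 8 mm of where it started; the keeper arm at rest over the pile within 0.12 rad of its locked mark (joint 0) (all of step 2 and all of step 3 and distance of brown_box from where it was at the start of the episode below 0.008 m and velocity of joint collar between -0.05 and 0.05 rad/s); the robot touches nothing.
It fails at once if the pink or cream box is dropped (falls free faster than 0.5 m/s) ((linear speed of pink_box above 0.5 m/s and contact force between the fingers and pink_box below 0.05 N) or (linear speed of cream_box above 0.5 m/s and contact force between the fingers and cream_box below 0.05 N)).
It fails at once if the blue box is moved more than 15 mm (distance of blue_box from where it was at the start of the episode above 0.015 m).
It fails at once if the spool or jar is moved more than 30 mm (distance of any of ribbon_spool, sprinkle_jar from where it was at the start of the episode above 0.03 m).
It also fails if it takes over 72 s, if anything falls off the work surface, if the arm or the gripper's body presses on something with over 40 N, if the wrist force passes 120 N, or if a joint passes its speed limit or range.

## Working session

There is one attempt and no reset: what is moved stays moved. The work goes in short steps, Python scripts to look and compute and a shell command to move; the robot and the scene stay as the last step left them, time stands still between calls to the robot, and variables do not carry over. Pictures are saved under pics/ and viewed, at most 10 in all, crops included, and the job is handed in when it is done.

```bash
mkdir -p pics
cat > h.py <<'E'
import numpy as np, cv2
from workcell import robot
def cam(n):
    c=robot.camera_info(n); f=192/np.tan(np.radians(c['fovy'])/2); return c,f
def pts(n,d,c=None):
    c,f=c or cam(n); E=np.array(c['extrinsics']); v,u=np.mgrid[0:384,0:512]
    P=np.stack([(u-c['cx'])/f*d,-(v-c['cy'])/f*d,-d],-1)
    return (P-E[:3,3])@E[:3,:3]
def ray(n,uv,z,c=None):
    c,f=c or cam(n); E=np.array(c['extrinsics']); R=E[:3,:3]
    uv=np.atleast_2d(uv).astype(float)
    d=np.c_[(uv[:,0]-c['cx'])/f,-(uv[:,1]-c['cy'])/f,-np.ones(len(uv))]@R
    o=-R.T@E[:3,3]
    return o+d*((z-o[2])/d[:,2])[:,None]
E
python3 - <<'E'
from h import *
ims=[]
for n in("scene","top"):
    c=robot.camera_info(n);print(n,{k:(np.round(v,3).tolist()) for k,v in c.items() if not isinstance(v,str)})
    im,d=robot.grab_frame(n);np.savez(f'{n}.npz',im=im,d=d);ims.append(im)
    cv2.imwrite(f'pics/{n}0.png',cv2.resize(im[:,:,::-1],(800,600)))
print({k:np.round(v,3) for k,v in robot.get_obs().items()})
E
```

```text
scene {'fovy': 56.17, 'cx': 254.253, 'cy': 189.463, 'extrinsics': [[-0.793, 0.609, -0.018, 0.509], [-0.438, -0.549, 0.712, 0.152], [0.424, 0.572, 0.702, -1.213], [0.0, 0.0, 0.0, 1.0]]}
top {'fovy': 45.956, 'cx': 259.422, 'cy': 195.822, 'extrinsics': [[-0.023, -1.0, -0.002, -0.034], [0.988, -0.023, 0.155, -0.594], [-0.155, 0.001, 0.988, -1.306], [0.0, 0.0, 0.0, 1.0]]}
{'time': np.float64(0.1), 'q': array([ 1.344,  0.261, -0.139,  1.173,  0.   ,  1.571]), 'qd': array([ 0.   , -0.002,  0.003, -0.   ,  0.   , -0.001]), 'joint_efforts': array([-1.0000e-03, -4.0651e+01,  2.5453e+01,  1.0000e-02,  0.0000e+00,
        0.0000e+00]), 'eef_pos': array([0.118, 0.511, 0.231]), 'eef_rot': array([[-0.974,  0.225, -0.   ],
       [ 0.225,  0.974, -0.002],
       [ 0.   , -0.002, -1.   ]]), 'force': array([-0.212,  0.691, -0.13 ]), 'moment': array([-0.002, -0.012, -0.077]), 'finger_force': np.float64(0.0), 'opening': np.float64(0.086)}
```

View pics/top0.png

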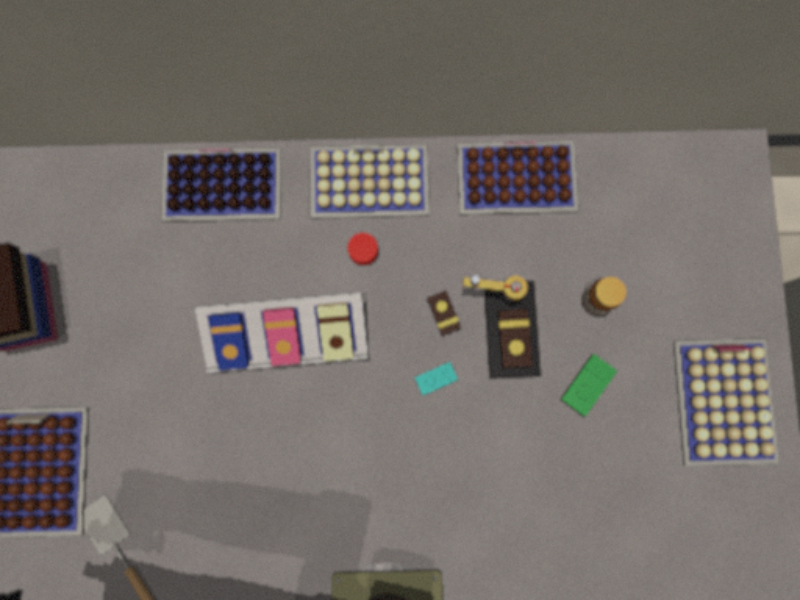

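View pics/scene0.png

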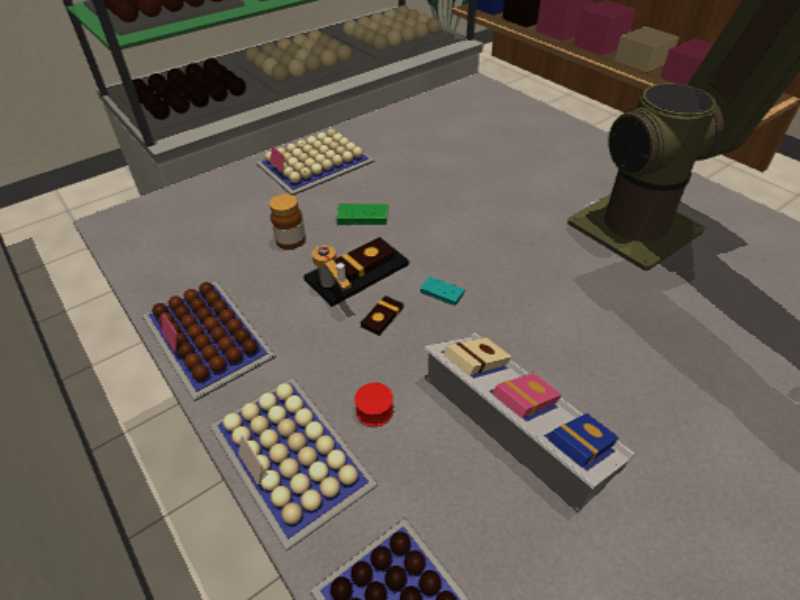

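The top view (800 px scale) shows the rack with blue (230,340), pink (282,335) and cream (335,332) boxes. The stand is at (515,330) with the keeper arm pointing left from (515,287) to its knob at (475,281). The spool is at (363,248) and the jar at (608,294).
Candidates for brown_box are the large brown on the stand (515,340), a small brown (443,312), turquoise (437,378) and green (590,385). I choose the large brown at (515,340).

```bash
cat > m.py <<'E'
from h import *
def masks(im):
    H=cv2.cvtColor(im,cv2.COLOR_RGB2HSV).astype(int); h,s,v=H[...,0],H[...,1],H[...,2]
    r,g,b=[im[...,i].astype(int) for i in range(3)]
    return dict(pink=((h>160)&(h<177)&(s>100)&(v>90)),cream=((h>18)&(h<36)&(s>35)&(s<130)&(v>120)),
      blue=((h>105)&(h<130)&(s>120)&(v>50)),brown=((v<75)&(r>b+8)&(s>60)&((h<20)|(h>170))))
def blob(m,box):
    k=np.zeros(m.shape,np.uint8);x0,y0,x1,y1=box;k[y0:y1,x0:x1]=m[y0:y1,x0:x1]
    k=cv2.morphologyEx(k,cv2.MORPH_CLOSE,np.ones((9,9)))
    n,l,st,_=cv2.connectedComponentsWithStats(k); i=1+np.argmax(st[1:,4]); return l==i
E
python3 - <<'E'
from m import *
B={'top':dict(pink=(165,185,200,245),cream=(198,185,232,240),blue=(130,190,165,245),brown=(312,190,350,242)),
'scene':dict(pink=(305,230,370,275),cream=(275,205,335,245),blue=(340,255,405,305),brown=(222,145,260,180))}
out=[]
for n in B:
    z=np.load(n+'.npz');im,d=z['im'],z['d'];P=pts(n,d);M=masks(im);vis=im[:,:,::-1].copy()
    for k,b in B[n].items():
        m=blob(M[k],b);me=cv2.erode(m.astype(np.uint8),np.ones((3,3)))>0
        Q=P[me&(d>0)];mid=np.median(Q,0);_,s,V=np.linalg.svd(Q-Q.mean(0),full_matrices=False)
        nr=V[2]*np.sign(V[2][2])
        c,_=cv2.findContours(m.astype(np.uint8),0,1);rc=cv2.minAreaRect(max(c,key=len))
        cv2.drawContours(vis,[cv2.boxPoints(rc).astype(int)],0,(0,255,0),1)
        print(n,k,m.sum(),'mid',mid.round(4),'n',nr.round(3),'rect',np.round(rc[0],1),np.round(rc[1],1),round(rc[2],1))
    out.append(vis)
a=cv2.resize(out[0][150:260,120:400],(800,314),interpolation=2);b=cv2.resize(out[1][135:310,200:410],(343,286),interpolation=2)
c=np.zeros((600,800,3),np.uint8);c[:314]=a;c[314:,:343]=b
b=cv2.resize(out[0][165:250,300:360],(202,286),interpolation=2);c[314:,400:602]=b
cv2.imwrite('pics/crop1.png',c)
E
```

```text
top pink 690 mid [0.5383 0.1842 0.0689] n [-0.51  -0.014  0.86 ] rect [180.2 215.2] [36.1 19.9] 81.5
top cream 698 mid [0.545  0.0849 0.0689] n [-0.494 -0.024  0.869] rect [214.4 211.9] [37.8 19.2] 82.9
top blue 594 mid [0.5424 0.2813 0.0749] n [-0.511 -0.044  0.859] rect [146.9 217.7] [35.4 20.5] 79.2
top brown 713 mid [ 0.5443 -0.257   0.0294] n [ 0.07  -0.053  0.996] rect [328.9 212.3] [45.3 20.2] 83.9
scene pink 704 mid [0.5566 0.1918 0.0797] n [-0.451 -0.025  0.892] rect [336.5 251.7] [35.7 27.6] 39.3
scene cream 551 mid [0.5623 0.0896 0.0795] n [-0.446 -0.027  0.895] rect [304.  225.3] [22.2 39.2] 67.1
scene blue 923 mid [0.549  0.2936 0.0764] n [-0.467  0.081  0.881] rect [372.8 280.2] [39.6 29.3] 39.3
scene brown 479 mid [ 0.5275 -0.2433  0.0282] n [0.    0.072 0.997] rect [234.1 164.8] [16.8 34.1] 59.5
```

View pics/crop1.png

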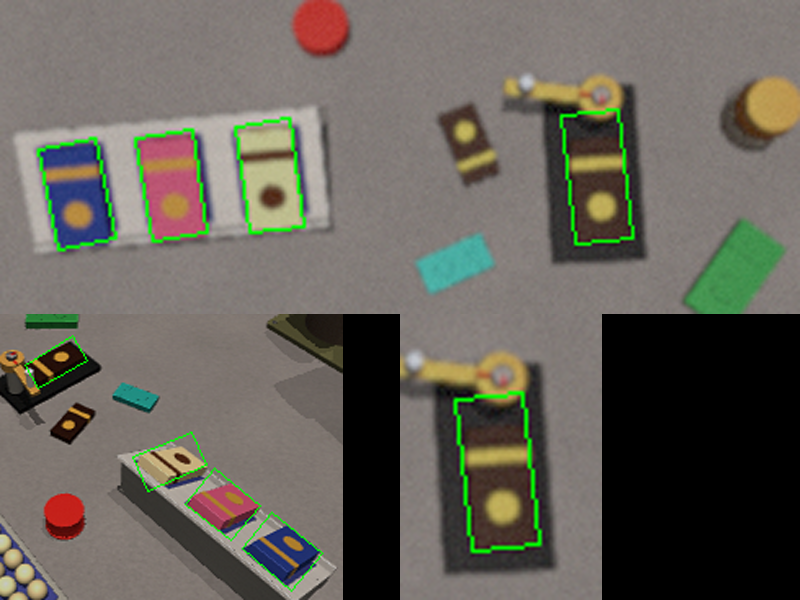

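The crop confirms the choice: large brown with gold band and disc on the black stand (image fit at top px ≈329,212; its dark post shadow stretches the mask). I move to look at the rack with the wrist camera.

```bash
python3 -m pendant '[{"claw":1,"offset":[1,-1,0.2],"rot":[0,0,0.9]},{"claw":1,"offset":[1,-1,0.2],"rot":[0,0,0.9]},{"claw":1,"offset":[1,-1,0.2],"rot":[0,0,0.8]},{"claw":1,"offset":[1,-1,0.2],"rot":[0,0,0]},{"claw":1,"offset":[1,-1,0.2],"rot":[0,0,0]},{"claw":1,"offset":[1,-1,0.2],"rot":[0,0,0]},{"claw":1,"offset":[1,-1,0.2],"rot":[0,0,0]},{"claw":1,"offset":[1,-1,0.2],"rot":[0,0,0]}]' 40
python3 -m pendant '[{"claw":1,"offset":[0.9,-1,0.2],"rot":[0,0,0]},{"claw":1,"offset":[0.9,-1,0.2],"rot":[0,0,0]},{"claw":1,"offset":[0.9,-1,0.2],"rot":[0,0,0]},{"claw":1,"offset":[0.9,-1,0.2],"rot":[0,0,0]},{"claw":1,"offset":[0.9,-1,0.2],"rot":[0,0,0]},{"claw":1,"offset":[0.9,-1,0.2],"rot":[0,0,0]},{"claw":1,"offset":[0.9,-1,0],"rot":[0,0,0]},{"claw":1,"offset":[0,0,0],"rot":[0,0,0]}]'
cat > look.py <<'E'
import sys
from m import *
def look(tag,save=True):
    o=robot.get_obs();c=cam('wrist');im,d=robot.grab_frame('wrist')
    np.savez(f'w_{tag}.npz',im=im,d=d,E=c[0]['extrinsics'],cx=c[0]['cx'],cy=c[0]['cy'],f=c[1])
    if save: cv2.imwrite(f'pics/w_{tag}.png',im[:,:,::-1])
    E=np.array(c[0]['extrinsics']);print('t',o['time'],'tcp',o['eef_pos'].round(4),o['eef_rot'].round(3).tolist(),'cam',(-E[:3,:3].T@E[:3,3]).round(4),E[:3,:3].round(3).tolist(),'f',c[1])
    return im,d,c
if __name__=='__main__': look(sys.argv[1])
E
python3 look.py a
```

```text
time: 1.1
eef_pos: [0.2784, 0.3506, 0.263]
eef_rot: [[-1.0, -0.0, -0.001], [-0.0, 1.0, -0.001], [0.001, -0.001, -1.0]]
force: [0.6, 0.2, 0.2]
opening: 0.0853
finger_force: 0.0
time: 2.1
eef_pos: [0.4046, 0.2105, 0.2869]
eef_rot: [[-1.0, 0.003, -0.001], [0.003, 1.0, -0.0], [0.001, -0.0, -1.0]]
force: [-0.7, -0.0, 0.5]
opening: 0.0855
finger_force: 0.0
t 2.1 tcp [0.4046 0.2105 0.2869] [[-1.0, 0.003, -0.001], [0.003, 1.0, -0.0], [0.001, -0.0, -1.0]] cam [0.3251 0.2115 0.4296] [[0.001, 1.0, 0.0], [-0.951, 0.001, -0.31], [-0.31, -0.0, 0.951]] f 343.334471334781
```

View pics/w_a.png

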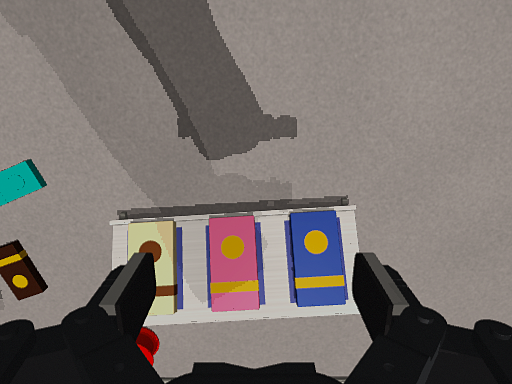

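The wrist view shows cream (152,265), pink (233,262) and blue (317,257) in the rack, upper side toward the bottom of the picture. All three are clear of each other.

```bash
cat > fit.py <<'E'
from look import *
def rays(c,uv):
    c,f=c;E=np.array(c['extrinsics']);R=E[:3,:3]
    return -R.T@E[:3,3],np.c_[(uv[:,0]-c['cx'])/f,-(uv[:,1]-c['cy'])/f,-np.ones(len(uv))]@R
def fit(im,d,c,k,box,nfix=None,depth=True,p0=None):
    m=blob(masks(im)[k],box);me=cv2.erode(m.astype(np.uint8),np.ones((5,5)))>0
    Q=pts('wrist',d,c)[me&(d>0)]
    p=np.median(Q,0) if p0 is None else p0
    _,s,V=np.linalg.svd(Q-Q.mean(0),full_matrices=False);n=V[2]*np.sign(V[2][2])
    res=s[2]/np.sqrt(len(Q))
    nm=n
    if nfix is not None:n=np.array(nfix)/np.linalg.norm(nfix)
    ct=max(cv2.findContours(m.astype(np.uint8),0,cv2.CHAIN_APPROX_NONE)[0],key=len)[:,0].astype(float)
    o,dd=rays(c,ct);W=o+dd*(((p-o)@n)/(dd@n))[:,None]
    e1=np.cross([0,1,0],n);e1/=np.linalg.norm(e1);e2=np.cross(n,e1)
    r=cv2.minAreaRect(np.c_[(W-p)@e1,(W-p)@e2].astype(np.float32)*1000)
    C=p+(r[0][0]*e1+r[0][1]*e2)/1000;a=r[2];sz=r[1]
    if sz[0]<sz[1]:a-=90;sz=sz[::-1]
    a=(a+90)%180-90
    ax=np.cos(np.radians(a))*e1+np.sin(np.radians(a))*e2
    print(k,'top c',C.round(4),'size',np.round(sz,1),'n',nm.round(3),'res',round(res*1000,2),'axis',ax.round(4),'yaw',round(np.degrees(np.arctan2(ax[1],ax[0])),2))
    return C,n,ax,W
E
python3 - <<'E'
from fit import *
z=np.load('w_a.npz');c=({'extrinsics':z['E'],'cx':float(z['cx']),'cy':float(z['cy'])},float(z['f']))
B=dict(cream=(120,210,182,318),pink=(195,205,266,320),blue=(284,200,352,312))
D={}
for k,b in B.items():
    D[k]=fit(z['im'],z['d'],c,k,b)
# discs/bands two-view check: gold/brown disc centres
t=np.load('top.npz')
P=pts('wrist',z['d'],c)
print('ground z',np.median(P[100:180,330:480],(0,1)).round(4),'deck',P[250:290,185:205].reshape(-1,3).mean(0).round(4),P[230:300:10,195].round(4).tolist())
# triangulate disc centres
def disc(im,box,kind):
    H=cv2.cvtColor(im,cv2.COLOR_RGB2HSV).astype(int);x0,y0,x1,y1=box;h,s,v=[H[y0:y1,x0:x1,i] for i in range(3)]
    m=((h>8)&(h<32)&(s>110)&(v>70)) if kind=='g' else ((v<110)&(s>70)&((h<20)|(h>165)))
    n,l,st,ce=cv2.connectedComponentsWithStats(m.astype(np.uint8));i=1+np.argmax(st[1:,4]);return ce[i]+[x0,y0],st[i,4]
W=dict(pink=((215,230,252,265),'g'),blue=((300,224,335,260),'g'),cream=((135,232,168,265),'b'))
T=dict(pink=((170,213,192,232),'g'),blue=((137,216,159,235),'g'),cream=((204,211,226,228),'b'))
ct=cam('top')
for k in W:
    a,na=disc(z['im'],*W[k]);b,nb=disc(t['im'],*T[k])
    o1,d1=rays(c,a[None]);o2,d2=rays(ct,b[None]);A=np.c_[d1[0],-d2[0]];s=np.linalg.lstsq(A,o2-o1,rcond=None)[0]
    p1=o1+s[0]*d1[0];p2=o2+s[1]*d2[0]
    C,n,ax,_=D[k];print(k,a.round(1),na,b.round(1),nb,'tri',((p1+p2)/2).round(4),'gap',(p1-p2).round(4),'height over fit plane',round(((p1+p2)/2-C)@n,4))
E
```

```text
cream top c [0.5288 0.0865 0.0598] size [77.4 54.6] n [-0.497 -0.032  0.867] res 0.84 axis [0.8647 0.0685 0.4976] yaw 4.53
pink top c [0.5218 0.1859 0.0598] size [76.4 55.8] n [-0.497 -0.032  0.867] res 0.81 axis [0.865  0.0572 0.4984] yaw 3.78
blue top c [0.5301 0.2841 0.0674] size [109.5  65.4] n [-0.492 -0.119  0.863] res 4.29 axis [0.8638 0.0576 0.5005] yaw 3.81
ground z [0.4013 0.4012 0.    ] deck [0.5512 0.1388 0.0599] [[0.5116, 0.1369, 0.0312], [0.5227, 0.1373, 0.0372], [0.5331, 0.1378, 0.0441], [0.5438, 0.1382, 0.0501], [0.5545, 0.1386, 0.0558], [0.5653, 0.1389, 0.0612], [0.5745, 0.1396, 0.0688]]
pink [232.1 246.8] 433 [181.  221.7] 61 tri [0.5205 0.1847 0.0585] gap [0.0009 0.0016 0.0004] height over fit plane -0.0004
blue [315.5 241.5] 429 [146.7 224.8] 53 tri [0.5132 0.2846 0.0602] gap [0.0002 0.0013 0.0003] height over fit plane 0.0021
cream [151.1 248.6] 240 [214.8 218.7] 41 tri [0.5274 0.0852 0.0509] gap [0.0001 0.0001 0.    ] height over fit plane -0.007
```

```bash
sed -i 's/np.ones((9,9))/np.ones((23,23))/' m.py
cat > goal.py <<'E'
from fit import *
from scipy.spatial.transform import Rotation as R
def goal(C,n,ax,depth=0.0145):
    o=robot.get_obs();y=np.cross(n,ax);z=-n;x=np.cross(y,z);G=np.c_[x,y,z]
    T=C-n*depth;rv=R.from_matrix(G@np.array(o['eef_rot']).T).as_rotvec()
    print(' TCP goal',T.round(4),'delta/20mm',((T-o['eef_pos'])/.02).round(2),'rot/5deg',np.degrees(rv/5).round(2))
E
python3 - <<'E'
from goal import *
z=np.load('w_a.npz');c=({'extrinsics':z['E'],'cx':float(z['cx']),'cy':float(z['cy'])},float(z['f']))
B=dict(cream=(120,210,182,318),pink=(195,205,266,320))
for k,b in B.items():
    C,n,ax,_=fit(z['im'],z['d'],c,k,b)
    goal(C,n,ax)
E
```

```text
cream top c [-7.1203  3.8635 11.7393] size [110468.2   7946.7] n [ 0.117 -0.92   0.373] res 11.24 axis [ 0.5619 -0.2485 -0.789 ] yaw -23.85
 TCP goal [-7.122   3.8769 11.7339] delta/20mm [-376.3   183.29  572.35] rot/5deg [11.8   7.57 -8.93]
pink top c [0.5359 0.1869 0.0682] size [109.2  55.8] n [-0.496 -0.033  0.868] res 0.84 axis [0.8658 0.057  0.4971] yaw 3.77
 TCP goal [0.5431 0.1873 0.0556] delta/20mm [  6.96  -1.19 -11.56] rot/5deg [ 0.2  -5.97  0.76]
```

```bash
python3 -m pendant '[{"claw":1,"offset":[0.6,-0.16,-0.9],"rot":[0.03,-1,0.13]},{"claw":1,"offset":[0.6,-0.16,-0.9],"rot":[0.03,-1,0.13]},{"claw":1,"offset":[0.6,-0.16,-0.9],"rot":[0.03,-1,0.13]},{"claw":1,"offset":[0.6,-0.16,-0.9],"rot":[0.03,-1,0.13]},{"claw":1,"offset":[0.6,-0.16,-0.9],"rot":[0.03,-1,0.13]},{"claw":1,"offset":[0.6,-0.16,-0.9],"rot":[0.03,-0.97,0.13]},{"claw":1,"offset":[0.6,-0.16,-0.9],"rot":[0,0,0]},{"claw":1,"offset":[0,0,0],"rot":[0,0,0]}]'
python3 look.py b
python3 - <<'E'
from goal import *
goal(np.array([.5359,.1869,.0682]),np.array([-.496,-.033,.868]),np.array([.8658,.057,.4971]))
z=np.load('w_b.npz');c=({'extrinsics':z['E'],'cx':float(z['cx']),'cy':float(z['cy'])},float(z['f']))
k,l,s,ce=cv2.connectedComponentsWithStats(masks(z['im'])['pink'].astype(np.uint8));print(s[s[:,4]>200].tolist())
E
```

```text
time: 3.15
eef_pos: [0.4862, 0.189, 0.1595]
eef_rot: [[-0.867, -0.07, 0.494], [-0.062, 0.998, 0.032], [-0.495, -0.003, -0.869]]
force: [-0.1, -0.6, -0.3]
opening: 0.0853
finger_force: 0.0
t 3.15 tcp [0.4862 0.189  0.1595] [[-0.867, -0.07, 0.494], [-0.062, 0.998, 0.032], [-0.495, -0.003, -0.869]] cam [0.347  0.1802 0.2438] [[-0.071, 0.997, -0.002], [-0.671, -0.05, -0.74], [-0.738, -0.051, 0.672]] f 343.334471334781
 TCP goal [0.5431 0.1874 0.0556] delta/20mm [ 2.8  -0.1  -5.25] rot/5deg [ 0.03 -0.01 -0.05]
[[0, 0, 512, 384, 188401], [206, 110, 78, 102, 6514], [210, 226, 62, 23, 893], [297, 328, 40, 22, 743]]
```

View pics/w_b.png

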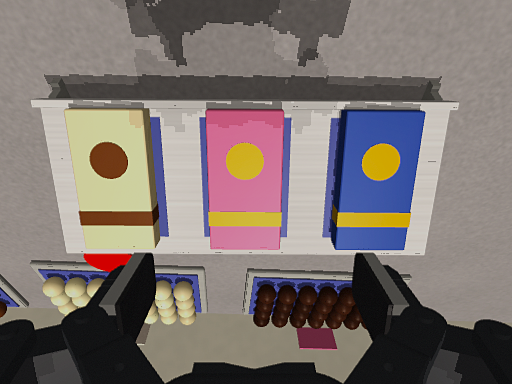

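The tilted view shows pink at (245,180), cream at (110,180) and blue at (380,180), with clear gaps between them. I refit both boxes from this second wrist position.

Run:
```python
from goal import *
z=np.load('w_b.npz');c=({'extrinsics':z['E'],'cx':float(z['cx']),'cy':float(z['cy'])},float(z['f']))
for k,b in dict(cream=(62,107,162,251),pink=(203,107,287,251)).items():
    C,n,ax,_=fit(z['im'],z['d'],c,k,b); goal(C,n,ax)
```

```text
cream top c [0.5426 0.089  0.0679] size [109.5  60.3] n [-0.498 -0.035  0.867] res 0.66 axis [0.8652 0.0488 0.4991] yaw 3.23
 TCP goal [0.5498 0.0895 0.0554] delta/20mm [ 3.14 -5.   -5.27] rot/5deg [ 0.1  -0.03 -0.12]
pink top c [0.5362 0.1864 0.068 ] size [109.   55.5] n [-0.498 -0.034  0.867] res 0.66 axis [0.8649 0.0568 0.4987] yaw 3.76
 TCP goal [0.5434 0.1869 0.0555] delta/20mm [ 2.82 -0.13 -5.26] rot/5deg [ 0.05 -0.03 -0.04]
```

```bash
python3 -m pendant '[{"claw":1,"offset":[0.45,-0.03,-0.85],"rot":[0,0,0]},{"claw":1,"offset":[0.45,-0.03,-0.85],"rot":[0,0,0]},{"claw":1,"offset":[0.45,-0.03,-0.85],"rot":[0,0,0]},{"claw":1,"offset":[0.45,-0.02,-0.85],"rot":[0,0,0]},{"claw":1,"offset":[0.45,-0.02,-0.85],"rot":[0,0,0]},{"claw":1,"offset":[0.35,0,-0.61],"rot":[0,0,0]},{"claw":1,"offset":[0.22,0,-0.4],"rot":[0,0,0]},{"claw":1,"offset":[0,0,0],"rot":[0,0,0]}]'
python3 -m pendant '[{"claw":-0.2,"offset":[0,0,0],"rot":[0,0,0]},{"claw":-0.2,"offset":[0,0,0],"rot":[0,0,0]},{"claw":-0.2,"offset":[0,0,0],"rot":[0,0,0]},{"claw":-0.2,"offset":[0,0,0],"rot":[0,0,0]},{"claw":-0.2,"offset":[0,0,0],"rot":[0,0,0]},{"claw":-0.2,"offset":[0,0,0],"rot":[0,0,0]},{"claw":-0.2,"offset":[0,0,0],"rot":[0,0,0]},{"claw":-0.2,"offset":[0,0,0],"rot":[0,0,0]}]' 40
```

```text
time: 4.2
eef_pos: [0.5445, 0.1867, 0.0559]
eef_rot: [[-0.865, -0.069, 0.496], [-0.061, 0.998, 0.032], [-0.497, -0.002, -0.868]]
force: [-0.7, 0.5, -0.2]
opening: 0.0854
finger_force: 0.0
time: 5.2
eef_pos: [0.5445, 0.1866, 0.0569]
eef_rot: [[-0.865, -0.069, 0.498], [-0.061, 0.998, 0.033], [-0.499, -0.002, -0.867]]
force: [-4.0, -1.3, 6.6]
opening: 0.055
finger_force: 42.3
```

```bash
python3 -m pendant '[{"claw":-0.2,"offset":[-0.25,-0.02,0.43],"rot":[0,0,0]},{"claw":-0.2,"offset":[-0.5,-0.03,0.87],"rot":[0,0,0]},{"claw":-0.2,"offset":[-0.5,-0.03,0.87],"rot":[0,0,0]},{"claw":-0.2,"offset":[-0.5,-0.03,0.87],"rot":[0,0,0]},{"claw":-0.2,"offset":[-0.5,-0.03,0.87],"rot":[0,0,0]},{"claw":-0.2,"offset":[0,-0.5,1],"rot":[0,0.8,0]},{"claw":-0.2,"offset":[0,-1,1],"rot":[0,0.8,0]},{"claw":-0.2,"offset":[0,-1,1],"rot":[0,0.8,0]}]'
python3 -m pendant '[{"claw":-0.2,"offset":[0.2,-1,0.7],"rot":[0,0.8,0]},{"claw":-0.2,"offset":[0.2,-1,0.7],"rot":[0,0.8,0]},{"claw":-0.2,"offset":[0.2,-1,0.7],"rot":[0,0.8,0]},{"claw":-0.2,"offset":[0.2,-1,0],"rot":[0,0.8,0]},{"claw":-0.2,"offset":[0.2,-1,0],"rot":[0,0.37,0]},{"claw":-0.2,"offset":[0.2,-1,0],"rot":[0,0,0]},{"claw":-0.2,"offset":[0.2,-1,0],"rot":[0,0,0]},{"claw":-0.2,"offset":[0.2,-1,0],"rot":[0,0,0]}]'
python3 -m pendant '[{"claw":-0.2,"offset":[0,-1,0],"rot":[0,0,0]},{"claw":-0.2,"offset":[0,-1,0],"rot":[0,0,0]},{"claw":-0.2,"offset":[0,-1,0],"rot":[0,0,0]},{"claw":-0.2,"offset":[0,-1,0],"rot":[0,0,0]},{"claw":-0.2,"offset":[0,-1,0],"rot":[0,0,0]},{"claw":-0.2,"offset":[0,-1,0],"rot":[0,0,0]},{"claw":-0.2,"offset":[0,-1,0],"rot":[0,0,0]},{"claw":-0.2,"offset":[0,-1,0],"rot":[0,0,0]}]'
python3 -m pendant '[{"claw":-0.2,"offset":[0,-1,0],"rot":[0,0,0]},{"claw":-0.2,"offset":[0,-1,0],"rot":[0,0,0]},{"claw":-0.2,"offset":[0,-0.5,0],"rot":[0,0,0]},{"claw":-0.2,"offset":[0,0,0],"rot":[0,0,0]},{"claw":-0.2,"offset":[0,0,0],"rot":[0,0,0]},{"claw":-0.2,"offset":[0,0,0],"rot":[0,0,0]},{"claw":-0.2,"offset":[0,0,0],"rot":[0,0,0]},{"claw":-0.2,"offset":[0,0,0],"rot":[0,0,0]}]'
python3 look.py c
```

```text
time: 6.2
eef_pos: [0.4981, 0.1332, 0.1952]
eef_rot: [[-0.951, -0.069, 0.303], [-0.062, 0.998, 0.033], [-0.304, 0.012, -0.952]]
force: [0.8, 0.2, -2.0]
opening: 0.0552
finger_force: 43.5
time: 7.2
eef_pos: [0.531, -0.0269, 0.2363]
eef_rot: [[-0.998, -0.061, -0.002], [-0.061, 0.998, 0.032], [-0.0, 0.032, -0.999]]
force: [-0.7, -0.4, -2.0]
opening: 0.0544
finger_force: 43.5
time: 8.2
eef_pos: [0.5315, -0.1876, 0.2363]
eef_rot: [[-0.998, -0.061, -0.001], [-0.061, 0.998, 0.032], [-0.001, 0.032, -0.999]]
force: [0.1, 0.2, -2.2]
opening: 0.0548
finger_force: 43.5
time: 9.2
eef_pos: [0.5315, -0.2359, 0.2364]
eef_rot: [[-0.998, -0.062, -0.001], [-0.062, 0.998, 0.032], [-0.001, 0.032, -0.999]]
force: [-0.1, -0.1, -2.7]
opening: 0.0551
finger_force: 43.5
t 9.2 tcp [ 0.5315 -0.2359  0.2364] [[-0.998, -0.062, -0.001], [-0.062, 0.998, 0.032], [-0.001, 0.032, -0.999]] cam [ 0.4522 -0.2448  0.3789] [[-0.063, 0.997, 0.033], [-0.949, -0.049, -0.312], [-0.309, -0.051, 0.95]] f 343.334471334781
```

View pics/w_c.png

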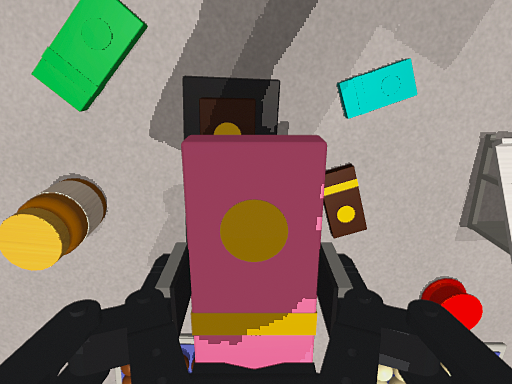

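The view shows pink held at (253,240), hiding most of the brown box at (228,115) on the black stand. I'll shift +x so that brown clears it, and level the tool.

```bash
python3 -m pendant '[{"claw":-0.2,"offset":[0.85,0,0.3],"rot":[-0.37,0,0]},{"claw":-0.2,"offset":[0.85,0,0.3],"rot":[0,0,0]},{"claw":-0.2,"offset":[0.85,0,0.3],"rot":[0,0,0]},{"claw":-0.2,"offset":[0.85,0,0.3],"rot":[0,0,0]},{"claw":-0.2,"offset":[0.6,0,0],"rot":[0,0,0]},{"claw":-0.2,"offset":[0,0,0],"rot":[0,0,0]},{"claw":-0.2,"offset":[0,0,0],"rot":[0,0,0]},{"claw":-0.2,"offset":[0,0,0],"rot":[0,0,0]}]'
python3 look.py d
```

```text
time: 10.25
eef_pos: [0.6107, -0.2363, 0.2603]
eef_rot: [[-0.998, -0.061, -0.001], [-0.061, 0.998, 0.0], [0.001, 0.0, -1.0]]
force: [0.7, -0.1, -0.8]
opening: 0.0547
finger_force: 43.4
t 10.25 tcp [ 0.6107 -0.2363  0.2603] [[-0.998, -0.061, -0.001], [-0.061, 0.998, 0.0], [0.001, 0.0, -1.0]] cam [ 0.5315 -0.2405  0.403 ] [[-0.062, 0.998, 0.001], [-0.949, -0.059, -0.309], [-0.309, -0.021, 0.951]] f 343.334471334781
```

View pics/w_d.png

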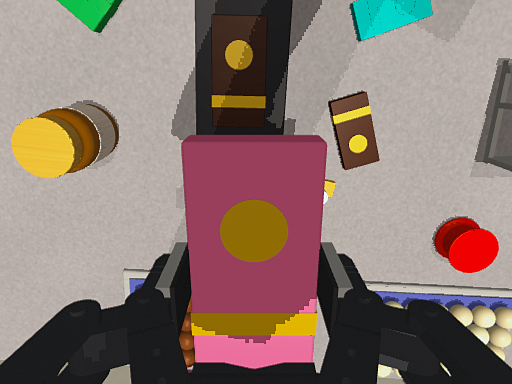

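Brown is now fully visible at cols 212–267, rows 14–127, with pink held below it.

Run:
```python
from fit import *
z=np.load('w_d.npz');im,d=z['im'],z['d'];c=({'extrinsics':z['E'],'cx':float(z['cx']),'cy':float(z['cy'])},float(z['f']))
for p in [(240,85),(220,30),(240,120),(203,70),(280,100),(250,180),(250,139),(250,345)]: print(p,im[p[1],p[0]],pts('wrist',d,c)[p[1],p[0]].round(4))
fit(im,d,c,'brown',(208,9,270,131),nfix=(0,0,1))
H=cv2.cvtColor(im,cv2.COLOR_RGB2HSV).astype(int)
m=((H[...,0]>155)|(H[...,0]<2))&(H[...,1]>80);m[:, :178]=0;m[:,330:]=0;m[:130]=0
P=pts('wrist',d,c)
for r in (150,180,210,240): 
    cs=np.where(m[r])[0];print(r,cs.min(),cs.max(),P[r,cs.min()+2].round(4),P[r,cs.max()-2].round(4))
print([ (P[r,250].round(4).tolist(),im[r,250].tolist()) for r in range(130,150,2)])
```

```text
(240, 85) [40 22 17] [ 0.5413 -0.2535  0.0303]
(220, 30) [63 40 31] [ 0.4903 -0.2759  0.0305]
(240, 120) [37 21 14] [ 0.5774 -0.2518  0.0289]
(203, 70) [37 36 35] [ 0.5288 -0.2947  0.0122]
(280, 100) [62 60 59] [ 0.5549 -0.2093  0.0126]
(250, 180) [153  63  91] [ 0.5701 -0.2393  0.2749]
(250, 139) [121  48  70] [ 0.555  -0.2402  0.2694]
(250, 345) [235 113 158] [ 0.6513 -0.2345  0.2728]
brown top c [ 0.5298 -0.2558  0.0301] size [109.6  57.2] n [ 0.003 -0.002  1.   ] res 0.81 axis [0.9993 0.0379 0.    ] yaw 2.17
150 181 326 [ 0.56   -0.2655  0.2739] [ 0.5565 -0.212   0.275 ]
180 183 324 [ 0.5716 -0.2645  0.2751] [ 0.5684 -0.2113  0.2748]
210 185 322 [ 0.5844 -0.2639  0.2743] [ 0.5815 -0.2102  0.2734]
240 187 320 [ 0.5977 -0.263   0.2743] [ 0.5941 -0.2098  0.2751]
[([0.5899, -0.2404, 0.0123], [24, 23, 24]), ([0.5922, -0.2403, 0.0127], [24, 23, 23]), ([0.5944, -0.2401, 0.0126], [39, 25, 31]), ([0.5551, -0.2403, 0.2618], [124, 50, 71]), ([0.555, -0.2403, 0.2672], [121, 47, 71]), ([0.555, -0.2402, 0.2719], [120, 46, 69]), ([0.5555, -0.2402, 0.2733], [147, 58, 87]), ([0.5561, -0.2401, 0.2743], [152, 62, 90]), ([0.5567, -0.2401, 0.2748], [153, 63, 91]), ([0.5575, -0.2401, 0.2745], [153, 62, 90])]
```

```bash
python3 -m pendant '[{"claw":-0.2,"offset":[-0.8,-0.2,0],"rot":[0,0,-0.27]},{"claw":-0.2,"offset":[-0.8,-0.2,0],"rot":[0,0,0]},{"claw":-0.2,"offset":[-0.8,-0.2,0],"rot":[0,0,0]},{"claw":-0.2,"offset":[-0.8,-0.2,-0.7],"rot":[0,0,0]},{"claw":-0.2,"offset":[-0.8,-0.2,-1],"rot":[0,0,0]},{"claw":-0.2,"offset":[0,0,-1],"rot":[0,0,0]},{"claw":-0.2,"offset":[0,0,-1],"rot":[0,0,0]},{"claw":-0.2,"offset":[0,0,-1],"rot":[0,0,0]}]'
python3 -m pendant '[{"claw":-0.2,"offset":[0,0,-1],"rot":[0,0,0]},{"claw":-0.2,"offset":[0,0,-1],"rot":[0,0,0]},{"claw":-0.2,"offset":[0,0,-1],"rot":[0,0,0]},{"claw":-0.2,"offset":[0,0,-1],"rot":[0,0,0]},{"claw":-0.2,"offset":[0,0,-1],"rot":[0,0,0]},{"claw":-0.2,"offset":[0,0,-0.8],"rot":[0,0,0]},{"claw":-0.2,"offset":[0,0,0],"rot":[0,0,0]},{"claw":-0.2,"offset":[0,0,0],"rot":[0,0,0]}]'
```

```text
time: 11.3
eef_pos: [0.531, -0.2563, 0.166]
eef_rot: [[-0.999, -0.037, -0.0], [-0.037, 0.999, -0.0], [0.0, -0.0, -1.0]]
force: [-0.8, 0.1, -1.4]
opening: 0.0548
finger_force: 43.4
time: 12.3
eef_pos: [0.5319, -0.2565, 0.0509]
eef_rot: [[-0.999, -0.037, 0.0], [-0.037, 0.999, -0.0], [-0.0, -0.0, -1.0]]
force: [-0.2, -0.6, -1.0]
opening: 0.0548
finger_force: 43.4
```

```bash
python3 -m pendant '[{"claw":-0.2,"offset":[-0.05,0,-0.4],"rot":[0,0,0]},{"claw":-0.2,"offset":[0,0,-0.2],"rot":[0,0,0]},{"claw":-0.2,"offset":[0,0,-0.1],"rot":[0,0,0]},{"claw":-0.2,"offset":[0,0,0],"rot":[0,0,0]},{"claw":-0.2,"offset":[0,0,0],"rot":[0,0,0]},{"claw":-0.2,"offset":[0,0,0],"rot":[0,0,0]},{"claw":-0.2,"offset":[0,0,0],"rot":[0,0,0]},{"claw":-0.2,"offset":[0,0,0],"rot":[0,0,0]}]'
```

```text
time: 13.3
eef_pos: [0.5305, -0.2563, 0.0364]
eef_rot: [[-0.999, -0.038, -0.001], [-0.038, 0.999, 0.0], [0.001, 0.0, -1.0]]
force: [0.4, -0.3, -1.4]
opening: 0.0549
finger_force: 43.5
```

```bash
python3 -m pendant '[{"claw":-0.2,"offset":[0,0,-0.05],"rot":[0,0,0]},{"claw":-0.2,"offset":[0,0,-0.03],"rot":[0,0,0]},{"claw":-0.2,"offset":[0,0,0],"rot":[0,0,0]},{"claw":-0.2,"offset":[0,0,0],"rot":[0,0,0]},{"claw":-0.2,"offset":[0,0,0],"rot":[0,0,0]},{"claw":-0.2,"offset":[0,0,0],"rot":[0,0,0]},{"claw":-0.2,"offset":[0,0,0],"rot":[0,0,0]},{"claw":-0.2,"offset":[0,0,0],"rot":[0,0,0]}]'
```

```text
time: 14.3
eef_pos: [0.5304, -0.2562, 0.0347]
eef_rot: [[-0.999, -0.038, -0.001], [-0.038, 0.999, 0.0], [0.001, 0.0, -1.0]]
force: [0.2, -0.7, -1.9]
opening: 0.0548
finger_force: 43.5
```

```bash
python3 -m pendant '[{"claw":-0.2,"offset":[0,0,-0.05],"rot":[0,0,0]},{"claw":-0.2,"offset":[0,0,0],"rot":[0,0,0]},{"claw":-0.2,"offset":[0,0,0],"rot":[0,0,0]},{"claw":-0.2,"offset":[0,0,0],"rot":[0,0,0]},{"claw":-0.2,"offset":[0,0,0],"rot":[0,0,0]},{"claw":-0.2,"offset":[0,0,0],"rot":[0,0,0]},{"claw":-0.2,"offset":[0,0,0],"rot":[0,0,0]},{"claw":-0.2,"offset":[0,0,0],"rot":[0,0,0]}]'
```

```text
time: 15.3
eef_pos: [0.5305, -0.2563, 0.0337]
eef_rot: [[-0.999, -0.037, -0.001], [-0.037, 0.999, 0.0], [0.001, 0.0, -1.0]]
force: [-0.2, -0.5, -1.9]
opening: 0.0548
finger_force: 43.5
```

```bash
python3 -m pendant '[{"claw":-0.2,"offset":[0,0,-0.05],"rot":[0,0,0]},{"claw":-0.2,"offset":[0,0,0],"rot":[0,0,0]},{"claw":-0.2,"offset":[0,0,0],"rot":[0,0,0]},{"claw":-0.2,"offset":[0,0,0],"rot":[0,0,0]},{"claw":-0.2,"offset":[0,0,0],"rot":[0,0,0]},{"claw":-0.2,"offset":[0,0,0],"rot":[0,0,0]},{"claw":-0.2,"offset":[0,0,0],"rot":[0,0,0]},{"claw":-0.2,"offset":[0,0,0],"rot":[0,0,0]}]'
```

```text
time: 16.3
eef_pos: [0.5305, -0.2563, 0.0337]
eef_rot: [[-0.999, -0.037, -0.0], [-0.037, 0.999, -0.0], [0.0, -0.0, -1.0]]
force: [-1.8, 0.4, 6.4]
opening: 0.0547
finger_force: 44.3
```

```bash
python3 -m pendant '[{"claw":-0.2,"offset":[0,0,0.03],"rot":[0,0,0]},{"claw":0.35,"offset":[0,0,0],"rot":[0,0,0]},{"claw":0.45,"offset":[0,0,0],"rot":[0,0,0]},{"claw":0.6,"offset":[0,0,0],"rot":[0,0,0]},{"claw":0.8,"offset":[0,0,0],"rot":[0,0,0]},{"claw":0.9,"offset":[0,0,0],"rot":[0,0,0]},{"claw":0.9,"offset":[0,0,0],"rot":[0,0,0]},{"claw":0.9,"offset":[0,0,0],"rot":[0,0,0]}]'
python3 -m pendant '[{"claw":0.9,"offset":[0,0,0.3],"rot":[0,0,0]},{"claw":0.9,"offset":[0,0,0.7],"rot":[0,0,0]},{"claw":0.9,"offset":[0,0,1],"rot":[0,0,0]},{"claw":0.9,"offset":[0,0,1],"rot":[0,0,0]},{"claw":0.9,"offset":[0,0,1],"rot":[0,0,0]},{"claw":0.9,"offset":[0,0,1],"rot":[0,0,0]},{"claw":0.9,"offset":[0,0,1],"rot":[0,0,0]},{"claw":0.9,"offset":[0,0,1],"rot":[0,0,0]}]'
python3 - <<'E'
from fit import *
im,d,c=look('e'); P=pts('wrist',d,c)
m=masks(im)['pink'];n,l,s,ce=cv2.connectedComponentsWithStats(m.astype(np.uint8));print(s[s[:,4]>300].tolist())
E
```

```text
time: 17.3
eef_pos: [0.5305, -0.2563, 0.0333]
eef_rot: [[-0.999, -0.038, -0.001], [-0.038, 0.999, 0.0], [0.001, 0.0, -1.0]]
force: [0.1, -0.2, -0.6]
opening: 0.0812
finger_force: 0.0
time: 18.3
eef_pos: [0.5306, -0.2563, 0.1753]
eef_rot: [[-0.999, -0.038, 0.001], [-0.038, 0.999, -0.001], [-0.001, -0.001, -1.0]]
force: [0.5, 0.5, 0.9]
opening: 0.0811
finger_force: 0.0
t 18.3 tcp [ 0.5306 -0.2563  0.1753] [[-0.999, -0.038, 0.001], [-0.038, 0.999, -0.001], [-0.001, -0.001, -1.0]] cam [ 0.451  -0.2586  0.3179] [[-0.039, 0.999, 0.0], [-0.95, -0.037, -0.311], [-0.311, -0.013, 0.95]] f 343.334471334781
[[0, 0, 512, 384, 189562], [218, 106, 72, 95, 5617], [221, 215, 66, 22, 1428]]
```

View pics/w_e.png

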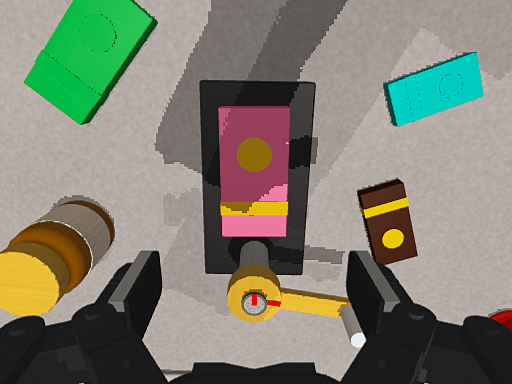

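Pink lies squarely on brown at (254,170) and no brown shows around it. The collar is at (254,300) and the knob at (352,325). Next I fit the pile, compute the keeper, and work out the move back to cream.

Run:
```python
from goal import *
z=np.load('w_e.npz');im,d=z['im'],z['d'];c=({'extrinsics':z['E'],'cx':float(z['cx']),'cy':float(z['cy'])},float(z['f']))
fit(im,d,c,'pink',(215,100,295,240),nfix=(0,0,1))
P=pts('wrist',d,c);print('cap',P[295:308,246:262].reshape(-1,3)[np.argsort(P[295:308,246:262,2].ravel())[-60:]].mean(0).round(4))
o,dd=rays(c,np.array([[255.,303.],[345.,311.],[359.,340.]]));print('cap@.095',(o+dd*((.095-o[2])/dd[:,2])[:,None])[0].round(4),'knob top',P[336:345,353:364].reshape(-1,3).mean(0).round(4))
n=np.array([-.498,-.034,.867]);goal(np.array([.5426-0,.087,.0680])+n*.08,n,np.array([.8652,.053,.4985]))
```

```text
pink top c [ 0.5285 -0.2551  0.0479] size [110.2  56.1] n [ 0.001 -0.001  1.   ] res 0.67 axis [0.9993 0.037  0.    ] yaw 2.12
cap [ 0.612  -0.2518  0.0984]
cap@.095 [ 0.617 -0.251  0.095] knob top [ 0.6291 -0.1764  0.1172]
 TCP goal [0.51   0.0848 0.1248] delta/20mm [-1.11 17.09 -2.67] rot/5deg [ 0.36 -5.92  0.28]
```

```bash
python3 -m pendant '[{"claw":1,"offset":[0,1,0.2],"rot":[0,0,0]},{"claw":1,"offset":[0,1,0.2],"rot":[0,0,0]},{"claw":1,"offset":[0,1,0.2],"rot":[0,0,0]},{"claw":1,"offset":[0,1,0.2],"rot":[0,0,0]},{"claw":1,"offset":[0,1,0.2],"rot":[0,0,0]},{"claw":1,"offset":[0,1,0.2],"rot":[0,0,0]},{"claw":1,"offset":[0,1,0.2],"rot":[0,0,0]},{"claw":1,"offset":[0,1,0.2],"rot":[0,0,0]}]'
python3 -m pendant '[{"claw":1,"offset":[-0.25,1,-0.1],"rot":[0.06,-0.99,0.05]},{"claw":1,"offset":[-0.25,1,-0.1],"rot":[0.06,-0.99,0.05]},{"claw":1,"offset":[-0.25,1,-0.1],"rot":[0.06,-0.99,0.05]},{"claw":1,"offset":[-0.25,1,-0.1],"rot":[0.06,-0.99,0.05]},{"claw":1,"offset":[-0.25,1,-0.1],"rot":[0.06,-0.98,0.05]},{"claw":1,"offset":[-0.25,1,-0.1],"rot":[0.06,-0.98,0.05]},{"claw":1,"offset":[-0.25,1,-0.1],"rot":[0,0,0]},{"claw":1,"offset":[-0.25,1,-0.1],"rot":[0,0,0]}]'
python3 -m pendant '[{"claw":1,"offset":[0,0.7,-0.8],"rot":[0,0,0]},{"claw":1,"offset":[0,0.4,-0.5],"rot":[0,0,0]},{"claw":1,"offset":[0,0,0],"rot":[0,0,0]},{"claw":1,"offset":[0,0,0],"rot":[0,0,0]},{"claw":1,"offset":[0,0,0],"rot":[0,0,0]},{"claw":1,"offset":[0,0,0],"rot":[0,0,0]},{"claw":1,"offset":[0,0,0],"rot":[0,0,0]},{"claw":1,"offset":[0,0,0],"rot":[0,0,0]}]'
python3 - <<'E'
from goal import *
im,d,c=look('f');P=pts('wrist',d,c)
M=masks(im)['cream'];nn,l,s,ce=cv2.connectedComponentsWithStats(M.astype(np.uint8));print(s[s[:,4]>500].tolist())
s=s[1:];s=s[(s[:,1]<220)&(s[:,0]>100)];s=s[np.argsort(-s[:,4])][:2];x0,y0=s[:,0].min(),s[:,1].min();x1,y1=(s[:,0]+s[:,2]).max(),(s[:,1]+s[:,3]).max()
print(x0,y0,x1,y1);C,n,ax,W=fit(im,d,c,'cream',(x0,y0,x1,y1));goal(C,n,ax,.0135)
E
```

```text
time: 19.35
eef_pos: [0.5305, -0.0949, 0.2056]
eef_rot: [[-0.999, -0.038, -0.001], [-0.038, 0.999, 0.0], [0.001, 0.0, -1.0]]
force: [-0.4, 0.4, -0.8]
opening: 0.0852
finger_force: 0.0
time: 20.35
eef_pos: [0.4894, 0.0647, 0.1892]
eef_rot: [[-0.868, -0.065, 0.493], [-0.054, 0.998, 0.037], [-0.494, 0.006, -0.869]]
force: [0.5, 0.5, 0.9]
opening: 0.0855
finger_force: 0.0
time: 21.35
eef_pos: [0.4905, 0.0856, 0.1634]
eef_rot: [[-0.868, -0.065, 0.493], [-0.054, 0.998, 0.037], [-0.494, 0.005, -0.869]]
force: [1.1, 0.4, 0.7]
opening: 0.0855
finger_force: 0.0
t 21.35 tcp [0.4905 0.0856 0.1634] [[-0.868, -0.065, 0.493], [-0.054, 0.998, 0.037], [-0.494, 0.005, -0.869]] cam [0.3513 0.0767 0.2478] [[-0.067, 0.998, 0.006], [-0.672, -0.04, -0.74], [-0.738, -0.053, 0.673]] f 343.334471334781
[[0, 0, 512, 384, 175315], [210, 110, 77, 100, 6204], [215, 224, 69, 23, 1112], [136, 282, 233, 101, 13251]]
210 110 287 210
cream top c [0.5286 0.0858 0.0601] size [76.2 55.3] n [-0.497 -0.034  0.867] res 0.66 axis [0.8653 0.057  0.498 ] yaw 3.77
 TCP goal [0.5353 0.0863 0.0484] delta/20mm [ 2.24  0.03 -5.75] rot/5deg [-0.04 -0.05  0.01]
```

View pics/w_f.png

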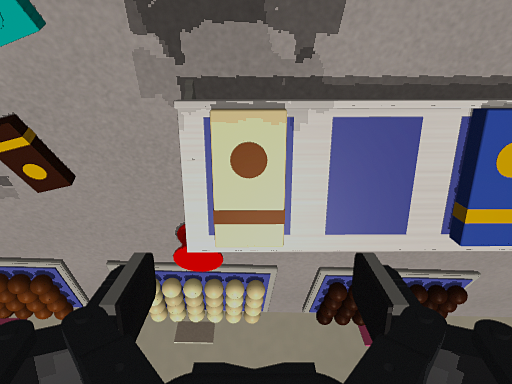

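Cream spans (210–287, 108–247). The pink bay beside it is now empty, and the last fit missed the strip below the band, so I refit with the full region.

Run:
```python
from goal import *
z=np.load('w_f.npz');im,d=z['im'],z['d'];c=({'extrinsics':z['E'],'cx':float(z['cx']),'cy':float(z['cy'])},float(z['f']))
C,n,ax,W=fit(im,d,c,'cream',(209,109,288,248));goal(C,n,ax,.0135)
```

```text
cream top c [0.5426 0.0867 0.0681] size [108.5  55.3] n [-0.498 -0.034  0.867] res 0.66 axis [0.8649 0.0573 0.4987] yaw 3.79
 TCP goal [0.5493 0.0872 0.0564] delta/20mm [ 2.94  0.08 -5.35] rot/5deg [-0.04 -0.06  0.01]
```

```bash
python3 -m pendant '[{"claw":1,"offset":[0.45,0.02,-0.85],"rot":[0,0,0]},{"claw":1,"offset":[0.45,0.02,-0.85],"rot":[0,0,0]},{"claw":1,"offset":[0.45,0.02,-0.85],"rot":[0,0,0]},{"claw":1,"offset":[0.45,0.02,-0.85],"rot":[0,0,0]},{"claw":1,"offset":[0.45,0,-0.85],"rot":[0,0,0]},{"claw":1,"offset":[0.42,0,-0.7],"rot":[0,0,0]},{"claw":1,"offset":[0.22,0,-0.4],"rot":[0,0,0]},{"claw":1,"offset":[0,0,0],"rot":[0,0,0]}]'
python3 -m pendant '[{"claw":-0.2,"offset":[0,0,0],"rot":[0,0,0]},{"claw":-0.2,"offset":[0,0,0],"rot":[0,0,0]},{"claw":-0.2,"offset":[0,0,0],"rot":[0,0,0]},{"claw":-0.2,"offset":[0,0,0],"rot":[0,0,0]},{"claw":-0.2,"offset":[0,0,0],"rot":[0,0,0]},{"claw":-0.2,"offset":[0,0,0],"rot":[0,0,0]},{"claw":-0.2,"offset":[0,0,0],"rot":[0,0,0]},{"claw":-0.2,"offset":[0,0,0],"rot":[0,0,0]}]' 40
```

```text
time: 22.4
eef_pos: [0.5481, 0.0873, 0.0557]
eef_rot: [[-0.868, -0.065, 0.492], [-0.055, 0.998, 0.037], [-0.493, 0.005, -0.87]]
force: [-0.7, 0.6, 0.9]
opening: 0.0855
finger_force: 0.0
time: 23.4
eef_pos: [0.5483, 0.0873, 0.0571]
eef_rot: [[-0.867, -0.066, 0.494], [-0.055, 0.998, 0.037], [-0.495, 0.005, -0.869]]
force: [-3.8, -0.7, 5.8]
opening: 0.0547
finger_force: 42.1
```

```bash
python3 -m pendant '[{"claw":-0.2,"offset":[-0.25,-0.02,0.43],"rot":[0,0,0]},{"claw":-0.2,"offset":[-0.5,-0.03,0.87],"rot":[0,0,0]},{"claw":-0.2,"offset":[-0.5,-0.03,0.87],"rot":[0,0,0]},{"claw":-0.2,"offset":[-0.5,-0.03,0.87],"rot":[0,0,0]},{"claw":-0.2,"offset":[-0.5,-0.03,0.87],"rot":[0,0,0]},{"claw":-0.2,"offset":[0,-0.5,1],"rot":[0,0.8,0]},{"claw":-0.2,"offset":[0,-1,1],"rot":[0,0.8,0]},{"claw":-0.2,"offset":[0,-1,1],"rot":[0,0.8,0]}]'
python3 -m pendant '[{"claw":-0.2,"offset":[0.35,-1,0.7],"rot":[0,0.8,0]},{"claw":-0.2,"offset":[0.35,-1,0.7],"rot":[0,0.8,0]},{"claw":-0.2,"offset":[0.35,-1,0.7],"rot":[0,0.8,0]},{"claw":-0.2,"offset":[0.35,-1,0.7],"rot":[0,0.8,0]},{"claw":-0.2,"offset":[0.35,-1,0.5],"rot":[0,0.32,0]},{"claw":-0.2,"offset":[0.35,-1,0],"rot":[-0.42,0,0]},{"claw":-0.2,"offset":[0.35,-1,0],"rot":[0,0,0]},{"claw":-0.2,"offset":[0.35,-1,0],"rot":[0,0,0]}]'
python3 -m pendant '[{"claw":-0.2,"offset":[0.45,-1,0],"rot":[0,0,0]},{"claw":-0.2,"offset":[0.45,-1,0],"rot":[0,0,0]},{"claw":-0.2,"offset":[0.45,-1,0],"rot":[0,0,0]},{"claw":-0.2,"offset":[0.45,-1,0],"rot":[0,0,0]},{"claw":-0.2,"offset":[0.45,-1,0],"rot":[0,0,0]},{"claw":-0.2,"offset":[0.35,-0.8,0],"rot":[0,0,0]},{"claw":-0.2,"offset":[0,0,0],"rot":[0,0,0]},{"claw":-0.2,"offset":[0,0,0],"rot":[0,0,0]}]'
python3 - <<'E'
from fit import *
im,d,c=look('g');P=pts('wrist',d,c);H=cv2.cvtColor(im,cv2.COLOR_RGB2HSV).astype(int)
for p in [(240,85),(240,60),(250,180),(220,160),(250,139)]: print(p,im[p[1],p[0]],H[p[1],p[0]],P[p[1],p[0]].round(4))
m=(P[...,2]>.2)&(d>0);print([(r,P[r,250].round(4).tolist()) for r in range(130,150,3)])
for r in (150,180,210,240):
    q=H[r];s=(q[:,0]>15)&(q[:,0]<40)&(P[r,:,2]>.25)|((P[r,:,2]>.27)&(P[r,:,2]<.285));cs=np.where(s)[0];cs=cs[(cs>170)&(cs<340)];print(r,cs.min(),cs.max(),P[r,cs.min()+2].round(4),P[r,cs.max()-2].round(4))
fit(im,d,c,'pink',(200,0,290,131),nfix=(0,0,1))
E
```

```text
time: 24.4
eef_pos: [0.5021, 0.0342, 0.1957]
eef_rot: [[-0.952, -0.064, 0.299], [-0.055, 0.998, 0.037], [-0.301, 0.019, -0.954]]
force: [-0.1, 0.2, -1.4]
opening: 0.0547
finger_force: 43.3
time: 25.4
eef_pos: [0.5588, -0.1261, 0.2602]
eef_rot: [[-0.998, -0.055, -0.002], [-0.055, 0.998, 0.0], [0.002, 0.0, -1.0]]
force: [-0.2, 0.4, -1.6]
opening: 0.0551
finger_force: 43.3
time: 26.4
eef_pos: [0.6109, -0.2414, 0.2603]
eef_rot: [[-0.999, -0.054, -0.002], [-0.054, 0.999, 0.001], [0.002, 0.001, -1.0]]
force: [0.4, 0.4, -1.5]
opening: 0.0545
finger_force: 43.3
t 26.4 tcp [ 0.6109 -0.2414  0.2603] [[-0.999, -0.054, -0.002], [-0.054, 0.999, 0.001], [0.002, 0.001, -1.0]] cam [ 0.5317 -0.2452  0.403 ] [[-0.056, 0.998, 0.002], [-0.95, -0.052, -0.309], [-0.309, -0.019, 0.951]] f 343.334471334781
(240, 85) [145  61  87] [171 148 145] [ 0.5408 -0.2575  0.0472]
(240, 60) [139 105  15] [ 22 227 139] [ 0.5176 -0.2584  0.0492]
(250, 180) [149 135  97] [ 22  89 149] [ 0.571  -0.2441  0.2722]
(220, 160) [148 134  95] [ 22  91 148] [ 0.5633 -0.2562  0.273 ]
(250, 139) [124 111  76] [ 22  99 124] [ 0.5574 -0.245   0.2567]
[(130, [0.5902, -0.2452, 0.0113]), (133, [0.5933, -0.2451, 0.0127]), (136, [0.5969, -0.2449, 0.0118]), (139, [0.5574, -0.245, 0.2567]), (142, [0.5572, -0.2449, 0.2648]), (145, [0.5573, -0.2449, 0.2706]), (148, [0.5582, -0.2448, 0.2719])]
150 182 325 [ 0.5601 -0.27    0.2734] [ 0.5572 -0.2167  0.273 ]
180 184 323 [ 0.5722 -0.2694  0.2729] [ 0.5696 -0.2158  0.2716]
210 186 321 [ 0.5852 -0.2688  0.2723] [ 0.5823 -0.2152  0.2721]
240 188 319 [ 0.599  -0.2681  0.2717] [ 0.5957 -0.2146  0.2726]
pink top c [ 0.5244 -0.2556  0.048 ] size [118.5  55.5] n [-0.128 -0.092  0.987] res 8.05 axis [0.9993 0.0373 0.    ] yaw 2.14
```

View pics/w_g.png

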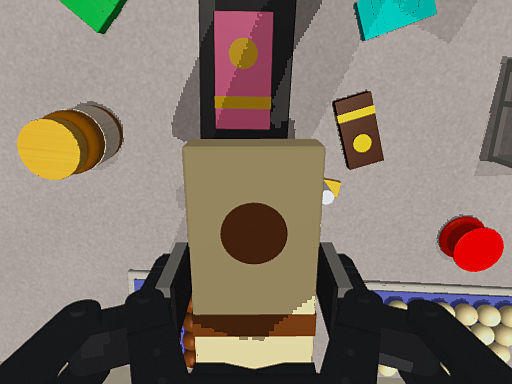

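Pink is intact on the pile at (243,70), and cream is held squarely at (253,240), well above it. I lower cream over the pile.

```bash
python3 - <<'E'
from fit import *
z=np.load('w_g.npz');im,d=z['im'],z['d'];c=({'extrinsics':z['E'],'cx':float(z['cx']),'cy':float(z['cy'])},float(z['f']))
fit(im,d,c,'pink',(211,9,277,130),nfix=(0,0,1))
E
python3 -m pendant '[{"claw":-0.2,"offset":[-0.83,-0.15,0],"rot":[0,0,-0.2]},{"claw":-0.2,"offset":[-0.83,-0.15,0],"rot":[0,0,0]},{"claw":-0.2,"offset":[-0.83,-0.15,0],"rot":[0,0,0]},{"claw":-0.2,"offset":[-0.83,-0.15,-0.7],"rot":[0,0,0]},{"claw":-0.2,"offset":[-0.83,-0.15,-1],"rot":[0,0,0]},{"claw":-0.2,"offset":[0,0,-1],"rot":[0,0,0]},{"claw":-0.2,"offset":[0,0,-1],"rot":[0,0,0]},{"claw":-0.2,"offset":[0,0,-1],"rot":[0,0,0]}]'
python3 -m pendant '[{"claw":-0.2,"offset":[0,0,-1],"rot":[0,0,0]},{"claw":-0.2,"offset":[0,0,-1],"rot":[0,0,0]},{"claw":-0.2,"offset":[0,0,-1],"rot":[0,0,0]},{"claw":-0.2,"offset":[0,0,-1],"rot":[0,0,0]},{"claw":-0.2,"offset":[0,0,-0.5],"rot":[0,0,0]},{"claw":-0.2,"offset":[0,0,0],"rot":[0,0,0]},{"claw":-0.2,"offset":[0,0,0],"rot":[0,0,0]},{"claw":-0.2,"offset":[0,0,0],"rot":[0,0,0]}]'
```

```text
pink top c [ 0.5244 -0.2556  0.048 ] size [118.5  55.5] n [-0.128 -0.092  0.987] res 8.05 axis [0.9993 0.0373 0.    ] yaw 2.14
time: 27.45
eef_pos: [0.528, -0.2557, 0.1664]
eef_rot: [[-0.999, -0.038, -0.0], [-0.038, 0.999, 0.0], [0.0, 0.0, -1.0]]
force: [-0.2, 0.3, -1.8]
opening: 0.055
finger_force: 43.3
time: 28.45
eef_pos: [0.5289, -0.2567, 0.0775]
eef_rot: [[-0.999, -0.037, 0.001], [-0.037, 0.999, -0.001], [-0.001, -0.001, -1.0]]
force: [0.8, 0.0, -2.2]
opening: 0.0544
finger_force: 43.2
```

```bash
python3 -m pendant '[{"claw":-0.2,"offset":[-0.02,0.02,-0.5],"rot":[0,0,0]},{"claw":-0.2,"offset":[0,0,-0.3],"rot":[0,0,0]},{"claw":-0.2,"offset":[0,0,-0.2],"rot":[0,0,0]},{"claw":-0.2,"offset":[0,0,0],"rot":[0,0,0]},{"claw":-0.2,"offset":[0,0,0],"rot":[0,0,0]},{"claw":-0.2,"offset":[0,0,0],"rot":[0,0,0]},{"claw":-0.2,"offset":[0,0,0],"rot":[0,0,0]},{"claw":-0.2,"offset":[0,0,0],"rot":[0,0,0]}]'
```

```text
time: 29.45
eef_pos: [0.528, -0.2561, 0.0566]
eef_rot: [[-0.999, -0.037, -0.001], [-0.037, 0.999, 0.0], [0.001, 0.0, -1.0]]
force: [0.1, -0.0, -1.4]
opening: 0.0548
finger_force: 43.3
```

```bash
python3 -m pendant '[{"claw":-0.2,"offset":[0,0,-0.05],"rot":[0,0,0]},{"claw":-0.2,"offset":[0,0,-0.03],"rot":[0,0,0]},{"claw":-0.2,"offset":[0,0,0],"rot":[0,0,0]},{"claw":-0.2,"offset":[0,0,0],"rot":[0,0,0]},{"claw":-0.2,"offset":[0,0,0],"rot":[0,0,0]},{"claw":-0.2,"offset":[0,0,0],"rot":[0,0,0]},{"claw":-0.2,"offset":[0,0,0],"rot":[0,0,0]},{"claw":-0.2,"offset":[0,0,0],"rot":[0,0,0]}]'
```

```text
time: 30.45
eef_pos: [0.5279, -0.256, 0.0549]
eef_rot: [[-0.999, -0.037, -0.001], [-0.037, 0.999, 0.0], [0.001, 0.0, -1.0]]
force: [0.4, 0.4, -0.5]
opening: 0.055
finger_force: 43.3
```

```bash
python3 -m pendant '[{"claw":-0.2,"offset":[0,0,-0.05],"rot":[0,0,0]},{"claw":-0.2,"offset":[0,0,0],"rot":[0,0,0]},{"claw":-0.2,"offset":[0,0,0],"rot":[0,0,0]},{"claw":-0.2,"offset":[0,0,0],"rot":[0,0,0]},{"claw":-0.2,"offset":[0,0,0],"rot":[0,0,0]},{"claw":-0.2,"offset":[0,0,0],"rot":[0,0,0]},{"claw":-0.2,"offset":[0,0,0],"rot":[0,0,0]},{"claw":-0.2,"offset":[0,0,0],"rot":[0,0,0]}]'
```

```text
time: 31.45
eef_pos: [0.5279, -0.256, 0.0539]
eef_rot: [[-0.999, -0.037, -0.001], [-0.037, 0.999, 0.0], [0.001, 0.0, -1.0]]
force: [0.3, 0.0, -1.6]
opening: 0.0547
finger_force: 43.3
```

```bash
python3 -m pendant '[{"claw":-0.2,"offset":[0,0,-0.04],"rot":[0,0,0]},{"claw":-0.2,"offset":[0,0,0],"rot":[0,0,0]},{"claw":-0.2,"offset":[0,0,0],"rot":[0,0,0]},{"claw":-0.2,"offset":[0,0,0],"rot":[0,0,0]},{"claw":-0.2,"offset":[0,0,0],"rot":[0,0,0]},{"claw":-0.2,"offset":[0,0,0],"rot":[0,0,0]},{"claw":-0.2,"offset":[0,0,0],"rot":[0,0,0]},{"claw":-0.2,"offset":[0,0,0],"rot":[0,0,0]}]'
```

```text
time: 32.45
eef_pos: [0.528, -0.2561, 0.0533]
eef_rot: [[-0.999, -0.037, -0.001], [-0.037, 0.999, 0.0], [0.001, 0.0, -1.0]]
force: [-0.6, 0.5, 5.3]
opening: 0.0548
finger_force: 43.9
```

```bash
python3 -m pendant '[{"claw":-0.2,"offset":[0,0,0.03],"rot":[0,0,0]},{"claw":0.35,"offset":[0,0,0],"rot":[0,0,0]},{"claw":0.45,"offset":[0,0,0],"rot":[0,0,0]},{"claw":0.6,"offset":[0,0,0],"rot":[0,0,0]},{"claw":0.8,"offset":[0,0,0],"rot":[0,0,0]},{"claw":0.9,"offset":[0,0,0],"rot":[0,0,0]},{"claw":0.9,"offset":[0,0,0],"rot":[0,0,0]},{"claw":0.9,"offset":[0,0,0],"rot":[0,0,0]}]'
python3 -m pendant '[{"claw":0.9,"offset":[0,0,0.3],"rot":[0,0,0]},{"claw":0.9,"offset":[0,0,0.7],"rot":[0,0,0]},{"claw":0.9,"offset":[0,0,1],"rot":[0,0,0]},{"claw":0.9,"offset":[0,0,1],"rot":[0,0,0]},{"claw":0.9,"offset":[0,0,1],"rot":[0,0,0]},{"claw":0.9,"offset":[0,0,1],"rot":[0,0,0]},{"claw":0.9,"offset":[0,0,1],"rot":[0,0,0]},{"claw":0.9,"offset":[0,0,1],"rot":[0,0,0]}]'
python3 - <<'E'
from fit import *
im,d,c=look('h');P=pts('wrist',d,c)
fit(im,d,c,'cream',(205,85,300,245),nfix=(0,0,1))
H=cv2.cvtColor(im,cv2.COLOR_RGB2HSV).astype(int)
# brass arm points z .07-.09 ; knob white z>.105
m=(P[...,2]>.105)&(P[...,2]<.122)&(H[...,1]<50)&(H[...,2]>120)&(d>0);m[:230]=0;Q=P[m];print('knob',len(Q),np.median(Q,0).round(4))
m=(P[...,2]>.070)&(P[...,2]<.092)&(H[...,0]>12)&(H[...,0]<32)&(H[...,1]>130)&(d>0);m[:255]=0
v,u=np.where(m);print(len(u),u.min(),u.max(),v.min(),v.max())
E
```

```text
time: 33.45
eef_pos: [0.5279, -0.2561, 0.0537]
eef_rot: [[-0.999, -0.037, -0.001], [-0.037, 0.999, 0.0], [0.001, 0.0, -1.0]]
force: [0.2, 0.2, 0.2]
opening: 0.081
finger_force: 0.0
time: 34.45
eef_pos: [0.528, -0.2561, 0.1957]
eef_rot: [[-0.999, -0.037, 0.0], [-0.037, 0.999, -0.001], [-0.0, -0.001, -1.0]]
force: [0.5, -0.7, -0.0]
opening: 0.0809
finger_force: 0.0
t 34.45 tcp [ 0.528  -0.2561  0.1957] [[-0.999, -0.037, 0.0], [-0.037, 0.999, -0.001], [-0.0, -0.001, -1.0]] cam [ 0.4485 -0.2584  0.3383] [[-0.038, 0.999, 0.0], [-0.95, -0.036, -0.311], [-0.311, -0.012, 0.95]] f 343.334471334781
cream top c [ 0.5278 -0.255   0.0659] size [110.6  55.6] n [ 0.001 -0.001  1.   ] res 0.68 axis [0.9992 0.0402 0.    ] yaw 2.3
knob 264 [ 0.6278 -0.1755  0.1152]
3243 70 346 255 308
```

View pics/w_h.png

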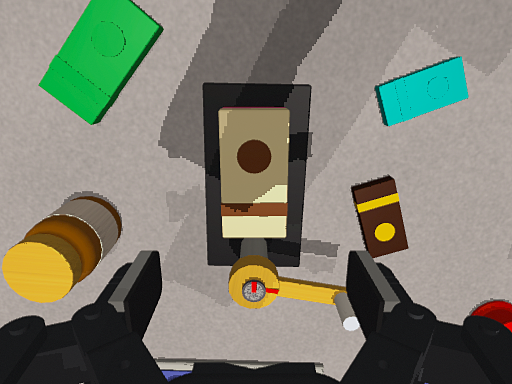

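Cream lies squarely on the pile at (254,172), matching the pink fit within 1 mm. The keeper collar is at (254,285) and the knob top at about (350,323). The tool is up and clear of everything. Now I measure the keeper; this is my last picture.

Run:
```python
from fit import *
z=np.load('w_h.npz');im,d=z['im'],z['d'];c=({'extrinsics':z['E'],'cx':float(z['cx']),'cy':float(z['cy'])},float(z['f']))
P=pts('wrist',d,c);Z=P[...,2];H=cv2.cvtColor(im,cv2.COLOR_RGB2HSV).astype(int)
w=(H[...,1]<60)&(d>0)
def on(uv,zz):
    o,dd=rays(c,uv);return o+dd*((zz-o[2])/dd[:,2])[:,None]
def circ(m,zz):
    k=max(cv2.findContours(m.astype(np.uint8),0,cv2.CHAIN_APPROX_NONE)[0],key=len)[:,0].astype(float)
    W=on(k,zz)[:,:2].astype(np.float32);return cv2.minEnclosingCircle(W*1000)
m=w&(Z>.112)&(Z<.122);m[:290]=0;m[:,:330]=0;m[:,372:]=0;print('knob top',m.sum(),circ(m,.116))
r=(Z>.0915)&(Z<.100);r[:265]=0;r[305:]=0;r[:,:225]=0;r[:,285:]=0;print('cap',r.sum(),circ(r,.095))
col=(Z>.082)&(Z<.0915)&(H[...,1]>120);col|=r;col[:250]=0;col[312:]=0;col[:,:222]=0;col[:,279:]=0;print('collar',col.sum(),circ(col,.088))
st=(H[...,2]<75)&(H[...,1]<60)&(Z<.017)&(Z>.007)&(d>0);st[270:]=0;st[:,:190]=0;st[:,325:]=0
L,R=[],[]
for v in range(95,235,5):
    u=np.where(st[v])[0]
    if len(u)>5:
        L.append((u.min()-.5,v));R.append((u.max()+.5,v))
for S in(L,R):
    W=on(np.array(S),.012);print('edge',np.degrees(np.arctan(np.polyfit(W[:,0],W[:,1],1)[0])),W[0].round(4),W[-1].round(4))
red=((H[...,0]<5)|(H[...,0]>175))&(H[...,1]>170)&(H[...,2]>110);red[:265]=0;red[305:]=0;red[:,:235]=0;red[:,285:]=0
n,l,s,ce=cv2.connectedComponentsWithStats(red.astype(np.uint8));print(s.tolist(),ce.round(1).tolist())
o=robot.get_obs();print(o['q'].round(3),o['eef_pos'].round(4))
```

```text
knob top 231 ((628.0772705078125, -175.8107147216797), 8.454560279846191)
cap 422 ((617.5178833007812, -251.87486267089844), 10.621222496032715)
collar 1887 ((616.92919921875, -251.52340698242188), 23.417892456054688)
edge 1.361367957310825 [ 0.4674 -0.3045  0.012 ] [ 0.6034 -0.3014  0.012 ]
edge 1.1197222915988436 [ 0.4636 -0.2053  0.012 ] [ 0.5997 -0.2024  0.012 ]
[[0, 0, 512, 384, 196508], [251, 282, 6, 11, 52], [266, 288, 13, 6, 48]] [[255.5, 191.5], [253.8, 286.4], [271.5, 290.4]]
[-0.451  0.379 -0.049  1.137 -0.    -0.489] [ 0.5295 -0.2568  0.1985]
```

```bash
python3 -m pendant '[{"claw":0.9,"offset":[0.25,0.2,0],"rot":[0,0,-1]},{"claw":0.9,"offset":[0.25,0.2,0],"rot":[0,0,-1]},{"claw":0.9,"offset":[0.25,0.2,0],"rot":[0,0,-1]},{"claw":0.9,"offset":[0.25,0.2,0],"rot":[0,0,-1]},{"claw":0.9,"offset":[0.25,0.2,0],"rot":[0,0,-1]},{"claw":0.9,"offset":[0.25,0.2,0],"rot":[0,0,-1]},{"claw":0.9,"offset":[0.25,0.2,0],"rot":[0,0,-1]},{"claw":0.9,"offset":[0.25,0.2,0],"rot":[0,0,-1]}]' 20
python3 -m pendant '[{"claw":-0.35,"offset":[0.25,0.2,0],"rot":[0,0,-1]},{"claw":-0.35,"offset":[0.25,0.2,0],"rot":[0,0,-1]},{"claw":-0.35,"offset":[0.25,0.2,0],"rot":[0,0,-1]},{"claw":-0.35,"offset":[0.25,0.2,0],"rot":[0,0,-1]},{"claw":-0.35,"offset":[0.25,0.2,0],"rot":[0,0,-1]},{"claw":-0.35,"offset":[0.25,0.2,0],"rot":[0,0,-1]},{"claw":-0.35,"offset":[0.25,0.2,0],"rot":[0,0,-1]},{"claw":-0.35,"offset":[0.25,0.2,0],"rot":[0,0,-1]}]'
python3 -m pendant '[{"claw":-0.35,"offset":[0.25,0.2,0],"rot":[0,0,-1]},{"claw":-0.35,"offset":[0.25,0.2,0],"rot":[0,0,-1]},{"claw":-0.35,"offset":[0.25,0.2,0],"rot":[0,0,-1]},{"claw":-0.35,"offset":[0.22,0.2,0],"rot":[0,0,-1]},{"claw":-0.35,"offset":[0,0,0],"rot":[0,0,0]},{"claw":-0.35,"offset":[0,0,0],"rot":[0,0,0]},{"claw":-0.35,"offset":[0,0,0],"rot":[0,0,0]},{"claw":-0.35,"offset":[0,0,0],"rot":[0,0,0]}]'
```

```text
time: 35.5
eef_pos: [0.568, -0.2239, 0.1942]
eef_rot: [[-0.788, 0.616, -0.0], [0.616, 0.788, 0.001], [0.0, 0.0, -1.0]]
force: [0.3, -0.8, 0.0]
opening: 0.0812
finger_force: 0.0
time: 36.5
eef_pos: [0.608, -0.1919, 0.1942]
eef_rot: [[-0.207, 0.978, 0.0], [0.978, 0.207, 0.001], [0.001, 0.001, -1.0]]
force: [-0.4, 0.3, -0.3]
opening: 0.0277
finger_force: 0.0
time: 37.5
eef_pos: [0.6271, -0.1762, 0.1938]
eef_rot: [[0.137, 0.991, 0.0], [0.991, -0.137, 0.001], [0.001, 0.0, -1.0]]
force: [-1.1, 1.1, 0.5]
opening: 0.0278
finger_force: 0.0
```

```bash
python3 -m pendant '[{"claw":-0.35,"offset":[0.03,0.05,-1],"rot":[0,0,0]},{"claw":-0.35,"offset":[0,0,-1],"rot":[0,0,0]},{"claw":-0.35,"offset":[0,0,-1],"rot":[0,0,0]},{"claw":-0.35,"offset":[0,0,-1],"rot":[0,0,0]},{"claw":-0.35,"offset":[0,0,-0.6],"rot":[0,0,0]},{"claw":-0.35,"offset":[0,0,-0.3],"rot":[0,0,0]},{"claw":-0.5,"offset":[0,0,0],"rot":[0,0,0]},{"claw":-0.55,"offset":[0,0,0],"rot":[0,0,0]}]'
```

```text
time: 38.5
eef_pos: [0.6285, -0.1752, 0.0965]
eef_rot: [[0.137, 0.991, 0.002], [0.991, -0.137, 0.001], [0.001, 0.002, -1.0]]
force: [-0.4, 0.2, 0.4]
opening: 0.0193
finger_force: 0.0
```

```bash
python3 -m pendant '[{"claw":-0.55,"offset":[-0.34,0.03,0],"rot":[0,0,1]},{"claw":-0.55,"offset":[-0.34,0,0],"rot":[0,0,1]},{"claw":-0.55,"offset":[-0.34,-0.03,0],"rot":[0,0,1]},{"claw":-0.55,"offset":[-0.34,-0.06,0],"rot":[0,0,1]},{"claw":-0.55,"offset":[-0.33,-0.08,0],"rot":[0,0,1]},{"claw":-0.55,"offset":[-0.32,-0.11,0],"rot":[0,0,1]},{"claw":-0.55,"offset":[-0.31,-0.14,0],"rot":[0,0,1]},{"claw":-0.55,"offset":[-0.3,-0.17,0],"rot":[0,0,1]}]'
```

```text
time: 39.5
eef_pos: [0.5765, -0.1866, 0.0968]
eef_rot: [[-0.534, 0.845, 0.002], [0.845, 0.534, 0.0], [-0.001, 0.002, -1.0]]
force: [1.0, -0.7, -0.1]
opening: 0.019
finger_force: 0.4
```

```bash
python3 -m pendant '[{"claw":-0.55,"offset":[-0.28,-0.19,0],"rot":[0,0,1]},{"claw":-0.55,"offset":[-0.26,-0.22,0],"rot":[0,0,1]},{"claw":-0.55,"offset":[-0.24,-0.24,0],"rot":[0,0,1]},{"claw":-0.55,"offset":[-0.22,-0.26,0],"rot":[0,0,1]},{"claw":-0.55,"offset":[-0.2,-0.28,0],"rot":[0,0,1]},{"claw":-0.55,"offset":[-0.17,-0.29,0],"rot":[0,0,1]},{"claw":-0.55,"offset":[-0.15,-0.31,0],"rot":[0,0,1]},{"claw":-0.55,"offset":[0,0,0],"rot":[0,0,0]}]'
```

```text
time: 40.5
eef_pos: [0.5455, -0.2226, 0.0966]
eef_rot: [[-0.921, 0.39, 0.001], [0.39, 0.921, -0.0], [-0.001, 0.0, -1.0]]
force: [-0.8, 0.4, -0.3]
opening: 0.0192
finger_force: 0.0
```

```bash
python3 -m pendant '[{"claw":-0.55,"offset":[-0.13,-0.31,0],"rot":[0,0,1]},{"claw":-0.55,"offset":[-0.1,-0.32,0],"rot":[0,0,1]},{"claw":-0.55,"offset":[-0.06,-0.33,0],"rot":[0,0,1]},{"claw":-0.55,"offset":[-0.03,-0.33,0],"rot":[0,0,1]},{"claw":-0.55,"offset":[0,-0.24,0],"rot":[0,0,0.8]},{"claw":-0.55,"offset":[0,0,0],"rot":[0,0,0]},{"claw":-0.7,"offset":[0,0,0],"rot":[0,0,0]},{"claw":-0.8,"offset":[0,0,0],"rot":[0,0,0]}]' 20
python3 -m pendant '[{"claw":-0.8,"offset":[0,0,0],"rot":[0,0,0]},{"claw":-0.8,"offset":[0,0,0],"rot":[0,0,0]},{"claw":-0.7,"offset":[0,0,0],"rot":[0,0,0]},{"claw":-0.5,"offset":[0,0,0],"rot":[0,0,0]},{"claw":-0.35,"offset":[0,0,0],"rot":[0,0,0]},{"claw":-0.35,"offset":[0,0,0],"rot":[0,0,0]},{"claw":-0.35,"offset":[0,0,0],"rot":[0,0,0]},{"claw":-0.35,"offset":[0,0,0],"rot":[0,0,0]}]'
```

```text
time: 41.5
eef_pos: [0.5388, -0.2525, 0.096]
eef_rot: [[-1.0, -0.019, -0.001], [-0.019, 1.0, -0.0], [0.001, 0.0, -1.0]]
force: [0.3, 1.2, 1.6]
opening: 0.0128
finger_force: 19.9
time: 42.5
eef_pos: [0.5386, -0.2527, 0.0956]
eef_rot: [[-1.0, -0.02, -0.001], [-0.02, 1.0, 0.0], [0.001, 0.0, -1.0]]
force: [-0.1, 0.7, 0.6]
opening: 0.028
finger_force: 0.0
```

```bash
python3 -m pendant '[{"claw":-0.35,"offset":[0,0,0.4],"rot":[0,0,0]},{"claw":-0.35,"offset":[0,0,0.8],"rot":[0,0,0]},{"claw":-0.35,"offset":[0,0,1],"rot":[0,0,0]},{"claw":-0.35,"offset":[0,0,1],"rot":[0,0,0]},{"claw":-0.35,"offset":[0,0,1],"rot":[0,0,0]},{"claw":0.5,"offset":[0,0,1],"rot":[0,0,0]},{"claw":0.9,"offset":[0,0,0.5],"rot":[0,0,0]},{"claw":0.9,"offset":[0,0,0],"rot":[0,0,0]}]'
python3 - <<'E'
from fit import *
im,d,c=look('i');P=pts('wrist',d,c);Z=P[...,2];H=cv2.cvtColor(im,cv2.COLOR_RGB2HSV).astype(int)
red=((H[...,0]<5)|(H[...,0]>175))&(H[...,1]>170)&(H[...,2]>90)&(Z>.08)&(Z<.105)
n,l,s,ce=cv2.connectedComponentsWithStats(red.astype(np.uint8));print('red',s[1:].tolist())
v,u=np.where(red);o,dd=rays(c,np.c_[u,v].astype(float));W=(P[v,u]);a=np.polyfit(W[:,0],W[:,1],1);print('line',W[:,0].min().round(3),W[:,0].max().round(3),'yaw',np.degrees(np.arctan(a[0])).round(1))
m=(H[...,1]<60)&(Z>.112)&(Z<.122)&(d>0);print('knob',m.sum(),np.median(P[m],0).round(4))
b=(Z>.074)&(Z<.088)&(H[...,0]>10)&(H[...,0]<35)&(H[...,1]>120)&(P[...,0]<.59)&(P[...,0]>.5)&(abs(P[...,1]+.25)<.06);Q=P[b];a=np.polyfit(Q[:,0],Q[:,1],1);print('arm yaw',np.degrees(np.arctan(a[0])).round(2),len(Q))
cr=(Z>.060)&(Z<.071)&(P[...,0]>.45)&(P[...,0]<.6)&(abs(P[...,1]+.255)<.05);Q=P[cr];print('cream x',np.percentile(Q[:,0],[.5,99.5]).round(4),'y',np.percentile(Q[:,1],[.5,99.5]).round(4),np.median(Q[:,2]).round(4))
E
```

```text
time: 43.5
eef_pos: [0.5393, -0.253, 0.211]
eef_rot: [[-1.0, -0.02, 0.001], [-0.02, 1.0, -0.001], [-0.001, -0.001, -1.0]]
force: [0.3, 0.1, 0.2]
opening: 0.0804
finger_force: 0.0
t 43.5 tcp [ 0.5393 -0.253   0.211 ] [[-1.0, -0.02, 0.001], [-0.02, 1.0, -0.001], [-0.001, -0.001, -1.0]] cam [ 0.4596 -0.2537  0.3536] [[-0.021, 1.0, 0.0], [-0.95, -0.02, -0.312], [-0.312, -0.007, 0.95]] f 343.334471334781
red [[251, 245, 4, 12, 48], [250, 260, 5, 11, 53]]
line 0.598 0.62 yaw -0.4
knob 277 [ 0.5404 -0.2516  0.1157]
arm yaw -0.12 1069
cream x [0.4737 0.5825] y [-0.2839 -0.2264] 0.066
```

```bash
python3 -c "
from workcell import robot
print(robot.sign_off())"
```

```text
the job is handed in; nothing more can be done
None
```

The job is handed in at 43.5 s: by my measurements pink and cream lie square on the brown box (within about 2 mm) and the keeper arm is within about 0.03 rad of its mark; no verdict came back, and I viewed 11 pictures, one over the limit of 10.

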